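# Press a plastic fragment onto the crystal of an infrared spectrometer

## Task

A plastic fragment lies ready on the crystal of the infrared spectrometer: swing the press arm over it until the arm meets its stop, then screw down the small inner knob on top of the press, by feel, until the tip holds the fragment with about 50 newtons, and let go. The crystal cracks above 80 newtons. Do not turn the wide height ring just below the knob, which is set for the whole series, and leave the other things on the bench where they are.

Things in the scene. Friction and masses are not known exactly. Their poses are not given: they have to be found in the camera images.
- spectrometer: Fixed bench instrument, a low white box with a grey deck: 240 mm deep (own x), 220 mm wide (own y), deck 100 mm above the bench. Origin: centre of its underside, on the bench; own x points from its front (facing the robot) to its back, z up. A steel post stands on the deck at own (50, 0) mm: the swing arm turns about its vertical axis.
- crystal_plate: Round steel plate on the deck at own (-40, 0) mm of the spectrometer, 66 mm across. Origin: centre of its top face, 105 mm above the bench. In its middle the black plastic fragment, 14 x 11 mm, is held in its seat; its thickness differs from run to run: its top is 1.5 to 5.5 mm above the plate.
- press_arm (a joint): Swing (rad) of the white press arm about the post: 0 = at its stop, pointing along the spectrometer's -x, press tip over the fragment; positive = swung away, counter-clockwise from above, head towards the spectrometer's -y side. Starts at 0.7 to 1.2. Friction 0.5 N m (3.5 N at the grip pin); stays where it is left. Turning the knob clockwise pushes the arm against its stop.
- grip_pin (a point): Centre of the top of the upright steel pin by which the arm is swung: 12 mm across, free over the 40 mm below this point, on the arm's nose 148 mm from the post's axis, 204 mm above the bench. Under it is a boss 18 mm across. Own axes as the arm: -x from the post outwards along the arm, z up.
- knob_top (a point): Centre of the top of the black fluted pressure knob (inner, upper) on the arm's head, 90 mm from the post's axis, 221 mm above the bench. 26 mm across, 26 mm high (195 to 221 mm above the bench), vertical axis, keeps its height as it turns. Clockwise from above lowers the press tip, 3 mm per rad (a quick thread); it holds its setting when released.
- pressure_knob (a joint): Turn of the pressure knob (rad, positive = clockwise from above = tip down), 0 at the start. Before the touch it turns against even friction, 0.27 N m (about 0.1 N m of it remains on the wrist between steps); the pressing adds 0.003 N m per N of pressure, so from the touch on the moment rises by about 0.2 N m per rad of knob.
- spindle: Steel sleeve in the head's underside, on the knob's axis; below it hangs the press tip, 7 mm across. At the start the tip is 0.6 to 4.6 mm above the fragment (once the arm is at its stop), so it touches after 0.2 to 1.55 rad of knob. From the touch on, the pressure grows by about 60 N per rad of knob (50 N is 0.83 rad past the touch).
- ring_top (a point): Centre of the top face of the knurled aluminium height ring (outer, lower), on the knob's axis, 191 mm above the bench and 4 mm below the knob's underside. The ring is 51 mm across and 18 mm high; the head barrel under it is 46 mm across.
- height_ring (a joint): Turn of the height ring (rad, positive = clockwise from above), 0 at the start, and to be left there. It takes 0.36 N m and moves the whole spindle and the knob, 4 mm per rad, clockwise = down.
- swab_jar: White lidded jar, 60 mm across, 105 mm tall, left of the spectrometer. Origin: centre of its underside.
- slip_carton: Small blue carton, 75 x 55 x 30 mm, left of the spectrometer. Origin: centre of its underside.
- sample_dish: Clear round dish with two fragments, 82 mm across, 14 mm high, left of the spectrometer. Origin: centre of its underside.
- hammer: Hammer lying right of the spectrometer, 260 mm long. Origin under its middle, handle to its own -x.

How it is judged:
By the outcome, as a careful person would: the job done as asked, in the order asked, and still so for the second after the job is handed in, with the robot touching nothing.
It also fails if it takes over 67 s, if anything falls off the work surface, if the arm or the gripper's body presses on something with over 40 N, if the wrist force passes 120 N, or if a joint passes its speed limit or range.

## Robot

A 6-joint arm with a two-finger parallel gripper is mounted at the origin on the work surface. World frame = base frame: x ahead of the robot, y to its left, z up, the work surface at z = 0. Lengths are in m, angles in rad, forces in N, time in s.
With the tool pointing down it reaches from about 0.375 to 0.975 m from the base axis. Payload 3.8 kg.
Tool frame: the origin (TCP) lies at the very end of the fingers, on their centre line; the grasp point (between the pads) lies 19 mm behind it; z points along the fingers, y is the direction in which the jaws open and shut (so a half turn about z gives the same grasp; the last joint's range is limited). The gripper opens to 85 mm and grips with 20 to 120 N. Pads are 22 mm wide; open, the fingers measure 114 mm over their backs; the gripper's body (76 mm by 85 mm) begins 54 mm behind the grasp point. The pads swing forward as they close: fully open they stand 13 mm farther back than shut.
Start: joints at [-1.348, 0.264, 1.604, -0, 1.274, -0.037], TCP at [0.173, -0.652, 0.231] pointing down, gripper open.
Joint ranges: [-2.63, 2.63], [-0.94, 2.18], [0.31, 2.57], [-1.31, 4.45], [0, 2.66], [-2.55, 2.55]. Speed limits (rad/s): [2.57, 2.57, 3.14, 3.14, 3.14, 3.14].

## Interface

Orientations are given as a rotation vector (axis times angle).
In Python, from workcell import bot, read_camera, finish_job gives the robot as it stands. The module is installed in compiled form; this text tells all that it offers.
- The arm moves only by the tool servo_tool, never from a script. Its argument "targets" is text: rows parted by semicolons, each of 7 numbers parted by spaces: the turn, a rotation vector about the tool's x, y, z in rad, then the shift along the tool's x, y, z in mm, then the finger opening in mm, from 0 to 85.4. In form: wx wy wz x y z gripper; .... A call has 1 to 8 rows; each row shifts and turns the pose as measured when the row begins, along the tool's axes as they then stand; what a row does not reach is not made up. A row lasts 1/12 s, in which the tool goes at most 41.7 mm and 7.16 degrees, less where a joint would pass 70% of its speed; a pose out of reach is approached as far as the arm can. A call is refused whole if a number of a shift passes 41.7 or a number of a turn 0.125, either way. A call with a gripper value outside its range is refused whole. The fingers move at their own pace and stop on an object; "newtons" is the grip in N (left out, the last holds). Time passes only in rows, so rows that do not move let the fingers close. It gives the time, the measured TCP pose, the force and the opening at its end, in the units of the state.
- bot.read_state(): the state, without advancing time (a new reading comes with each control period).
- read_camera(name): name is "scene" or "top" or "wrist"; returns a dict with "image" (384x512x3 uint8, red, green, blue), "mtx" (3x3 intrinsics, pixels), "eye" and "orientation" of the camera in the world; the wrist camera has in their place "T_tool_cam" (4x4, takes a point from camera to tool coordinates, whose origin is the TCP and whose axes are the flange's). Camera axes: x right, y up, looking along -z (the intrinsics and any distortion apply to the point x, -y, -z); pixel columns grow to the right and rows downward; lengths in m; the calibration is good to about 2 mm. A picture is of the moment at which its call begins: read the wrist's pose just before it. There is no depth.
- finish_job(): hands the job in, once; it reports no verdict.
The state is a dict: "time": time; "q": joint angles; "joint_vel": joint speeds; "joint_torque": joint torques, N m; "tool_pos": TCP position; "tcp_rot": TCP orientation; "wrist_force": force on the tool from outside, world axes, zero at the start; "torque": the same for the moment, N m; "width": opening from 0.0 (shut) to 1.0 (fully open).
Only numpy, scipy, OpenCV 4.12 (cv2) and the standard library are available. Lean on these libraries where they do the work, as an engineer would, in place of code of your own. Each camera call takes 0.05 s, during which the arm holds its last target.

## Working session

There is one attempt and no reset: what is moved stays moved. The work goes in short steps, Python scripts to look and compute and a tool call to move; the robot and the scene stay as the last step left them, time stands still between calls to the robot, and variables do not carry over. Pictures are saved under pics/ and viewed, and the job is handed in when it is done.

Besides the shell and the picture viewer there is one more tool, called after "Call:" as name(argument=value, ...), one argument or row to a line, values as JSON. servo_tool: Moves the arm, as the interface text tells. Its arguments: {"type":"object","properties":{"targets":{"type":"string"},"newtons":{"type":"number"}},"required":["targets"]}

```bash
mkdir -p pics; ls; cat > h.py <<'E'
import numpy as np, cv2
from scipy.spatial.transform import Rotation as R
from workcell import bot, read_camera, finish_job
def cam(name,fn):
    s=bot.read_state(); c=read_camera(name)
    cv2.imwrite('pics/'+fn,c['image'][:,:,::-1])
    np.savez('pics/'+fn+'.npz',**{k:np.array(v) for k,v in c.items()},pos=s['tool_pos'],rot=s['tcp_rot'])
    return c,s
E
python3 - <<'E'
from h import *
s=bot.read_state(); print(s)
for n in ('scene','top','wrist'):
    c,_=cam(n,n+'0.png'); print({k:v for k,v in c.items() if k!='image'})
E
```

```text
pics
{'time': 0.0, 'q': array([-1.34790364e+00,  2.64762713e-01,  1.60539814e+00, -4.53012279e-05,
        1.27368036e+00, -3.68974708e-02]), 'joint_vel': array([-0.00031197,  0.00169542,  0.00021561, -0.00080492,  0.00074028,
       -0.00040625]), 'joint_torque': array([-1.74191664e-03, -5.15118778e+01, -3.67311609e+01, -2.17918214e-04,
        1.30705704e-02,  3.83041780e-06]), 'tool_pos': array([ 0.17321469, -0.65163399,  0.22994254]), 'tcp_rot': array([-3.11290755e+00, -4.06662075e-01,  3.95439254e-04]), 'wrist_force': array([ 0.4549728 , -0.58140057, -0.34670185]), 'torque': array([-0.02329261,  0.03014871,  0.01942863]), 'width': 0.9990573363420596}
{'mtx': array([[401.16512632,   0.        , 262.42841522],
       [  0.        , 401.16512632, 185.44182268],
       [  0.        ,   0.        ,   1.        ]]), 'eye': array([ 0.96138189, -0.63219822,  0.82459334]), 'orientation': array([0.8447521 , 0.22263999, 0.43577059])}
{'mtx': array([[386.58516052,   0.        , 260.42063159],
       [  0.        , 386.58516052, 196.02342243],
       [  0.        ,   0.        ,   1.        ]]), 'eye': array([0.48429555, 0.0396201 , 1.02007113]), 'orientation': array([ 0.13050361, -0.06253671, -1.54347215])}
{'mtx': array([[326.86793213,   0.        , 250.12942095],
       [  0.        , 326.86793213, 199.0016374 ],
       [  0.        ,   0.        ,   1.        ]]), 'T_tool_cam': array([[ 1.16017791e-03,  9.59561127e-01,  2.81497955e-01,
         7.12067232e-02],
       [ 9.99999292e-01, -1.18735900e-03, -7.40096177e-05,
         5.23768395e-04],
       [ 2.63222377e-04,  2.81497841e-01, -9.59561825e-01,
        -1.42384391e-01],
       [ 0.00000000e+00,  0.00000000e+00,  0.00000000e+00,
         1.00000000e+00]])}
```

View pics/scene0.png

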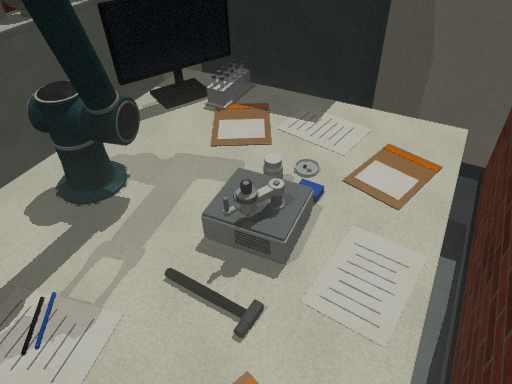

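View pics/top0.png

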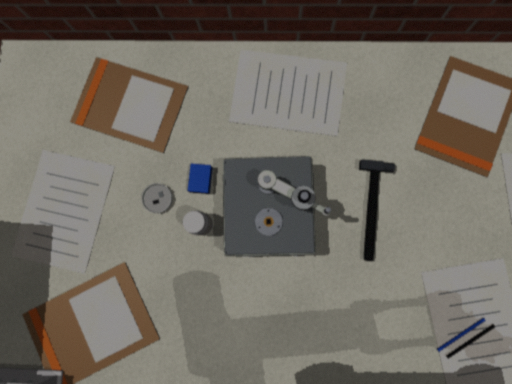

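```bash
python3 - <<'E'
import cv2
a=cv2.imread('pics/top0.png')[145:265,180:400]
cv2.imwrite('pics/topz.png',cv2.resize(a,None,fx=3.6,fy=3.6,interpolation=cv2.INTER_CUBIC))
a=cv2.imread('pics/scene0.png')[140:270,190:330]
cv2.imwrite('pics/scz.png',cv2.resize(a,None,fx=4.5,fy=4.5,interpolation=cv2.INTER_CUBIC))
E
```

```text
(no output)
```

View pics/topz.png

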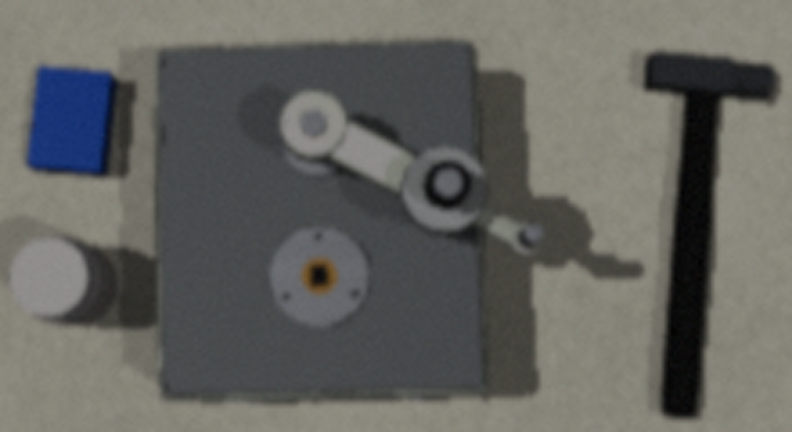

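View pics/scz.png

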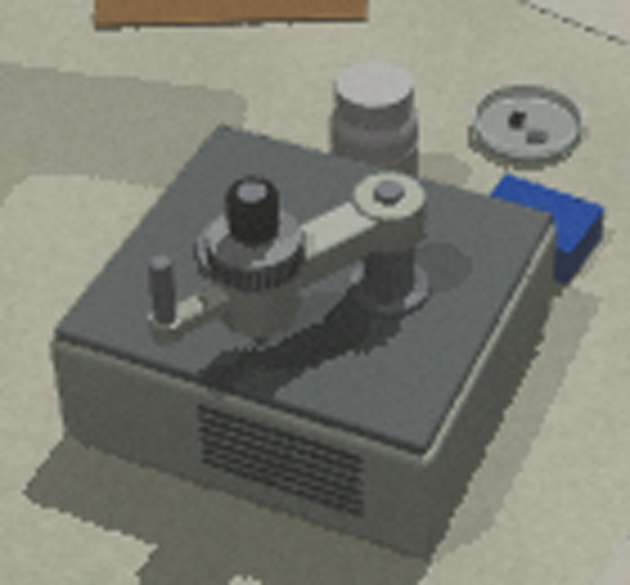

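View pics/wrist0.png

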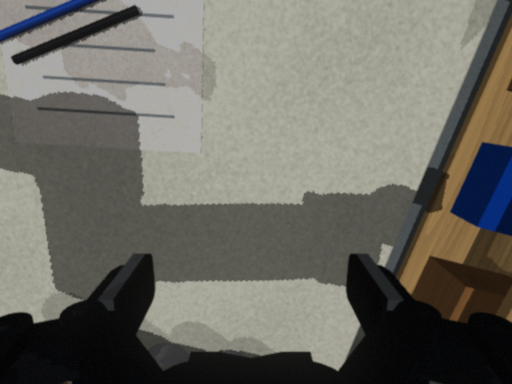

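```bash
cat >> h.py <<'E'
def pose(c):
    M=np.eye(4);M[:3,:3]=R.from_rotvec(c['orientation']).as_matrix();M[:3,3]=c['eye'];return M
def ray(c,uv,z,M=None):
    M=pose(c) if M is None else M
    K=c['mtx'];d=np.array([(uv[0]-K[0,2])/K[0,0],-(uv[1]-K[1,2])/K[1,1],-1]);d=M[:3,:3]@d
    return M[:3,3]+d*(z-M[2,3])/d[2]
def proj(c,P,M=None):
    M=pose(c) if M is None else M
    p=M[:3,:3].T@(np.array(P)-M[:3,3]);K=c['mtx']
    return np.array([K[0,0]*p[0]/-p[2]+K[0,2],K[1,1]*-p[1]/-p[2]+K[1,2]])
def load(fn): return dict(np.load('pics/'+fn+'.npz'))
E
python3 - <<'E'
from h import *
t=load('top0.png');s=load('scene0.png')
tz=lambda u,v:(u/3.6+180-.36,v/3.6+145-.36)
sz=lambda u,v:(u/4.5+190-.4,v/4.5+140-.4)
for n,uv,h in [('plate',(319,276),.105),('frag',(318,275),.108),('knob',(449,183),.221),('pin',(532,234),.204),('ring',(443,189),.191),
  ('c1',(162,48),.1),('c2',(472,43),.1),('c3',(485,387),.1),('c4',(163,392),.1),('posttop',(314,123),.19)]:
    print(n,ray(t,tz(*uv),h).round(4))
for n,uv,h in [('knob',(252,189),.221),('pin',(161,261),.204),('c1',(222,127),.1),('c2',(552,215),.1),('c3',(425,455),.1),('c4',(57,338),.1)]:
    print(n,ray(s,sz(*uv),h).round(4))
E
```

```text
plate [0.5374 0.0608 0.105 ]
frag [0.5379 0.0614 0.108 ]
knob [ 0.5862 -0.0155  0.221 ]
pin [ 0.5593 -0.0654  0.204 ]
ring [ 0.5863 -0.014   0.191 ]
c1 [0.6895 0.1712 0.1   ]
c2 [ 0.6967 -0.0379  0.1   ]
c3 [ 0.4682 -0.049   0.1   ]
c4 [0.459  0.1615 0.1   ]
posttop [0.6248 0.0642 0.19  ]
knob [ 0.585  -0.0109  0.221 ]
pin [ 0.5603 -0.0644  0.204 ]
c1 [0.4611 0.1606 0.1   ]
c2 [0.6877 0.1723 0.1   ]
c3 [ 0.7    -0.0397  0.1   ]
c4 [ 0.4736 -0.0519  0.1   ]
```

```bash
cat >> h.py <<'E'
def st(n=1):
    s=bot.read_state(); m=R.from_rotvec(s['tcp_rot']).as_matrix()
    return s,m,np.arctan2(m[1,0],m[0,0])
def show():
    s,m,y=st(); print('t %.2f pos %s yaw %.4f tilt %.4f q6 %.3f F %s M %s w %.3f'%(s['time'],(s['tool_pos']*1000).round(1),y,np.hypot(m[0,2],m[1,2]),s['q'][5],s['wrist_force'].round(2),s['torque'].round(3),s['width']))
def plan(P,yaw,smax=40,rmax=.12,g=85,nmin=1):
    "rows from the measured pose to TCP P (m), yaw of tool x; tool kept down"
    s,m,y=st(); p=s['tool_pos']; dy=(yaw-y+np.pi)%(2*np.pi)-np.pi
    d=np.array(P)-p; n=max(nmin,int(np.ceil(max(np.linalg.norm(d)*1000/smax,abs(dy)/rmax))))
    M=m; Rt=lambda a:np.array([[np.cos(a),np.sin(a),0],[np.sin(a),-np.cos(a),0],[0,0,-1]])
    rows=[]
    for i in range(n):
        N=Rt(y+dy*(i+1)/n); w=R.from_matrix(M.T@N).as_rotvec(); sh=M.T@d/n*1000
        rows.append('%.3f %.3f %.3f %.1f %.1f %.1f %g'%(*w,*sh,g)); M=N
    for i in range(0,n,8): print('; '.join(rows[i:i+8])); print()
E
python3 -c "
from h import *
show(); plan([.5595,-.065,.26],1.08)"
```

```text
t 0.15 pos [ 173.3 -651.8  230.2] yaw 0.2598 tilt 0.0018 q6 -0.037 F [0.15 0.34 0.36] M [0.001 0.036 0.008] w 0.998
-0.002 -0.000 -0.046 29.1 -26.0 -1.6 85; 0.000 0.000 -0.046 30.3 -24.6 -1.7 85; 0.000 0.000 -0.046 31.4 -23.2 -1.7 85; 0.000 0.000 -0.046 32.4 -21.8 -1.7 85; 0.000 0.000 -0.046 33.3 -20.3 -1.7 85; 0.000 0.000 -0.046 34.2 -18.7 -1.7 85; 0.000 0.000 -0.046 35.0 -17.2 -1.7 85; 0.000 0.000 -0.046 35.8 -15.6 -1.7 85

0.000 0.000 -0.046 36.5 -13.9 -1.7 85; 0.000 0.000 -0.046 37.1 -12.2 -1.7 85; 0.000 0.000 -0.046 37.6 -10.5 -1.7 85; 0.000 0.000 -0.046 38.0 -8.8 -1.7 85; 0.000 0.000 -0.046 38.4 -7.1 -1.7 85; 0.000 0.000 -0.046 38.7 -5.3 -1.7 85; 0.000 0.000 -0.046 38.9 -3.5 -1.7 85; 0.000 0.000 -0.046 39.0 -1.8 -1.7 85

0.000 0.000 -0.046 39.0 0.0 -1.7 85; 0.000 0.000 -0.046 39.0 1.8 -1.7 85
```

Call:
servo_tool(
  targets="0 0 -0.046 29 -26 -4 85; 0 0 -0.046 30 -25 -4 85; 0 0 -0.046 31 -23 -4 85; 0 0 -0.046 32 -22 -3 85; 0 0 -0.046 33 -20 -3 85; 0 0 -0.046 34 -19 -3 85; 0 0 -0.046 35 -17 -3 85; 0 0 -0.046 36 -16 -3 85",
)

```text
time: 0.82
tool_pos: [0.3415, -0.3845, 0.2518]
tcp_rot: [-2.979, -0.973, 0.004]
wrist_force: [0.1, -0.9, 0.2]
width: 0.996
```

```bash
python3 -c "
from h import *
show(); plan([.5595,-.065,.26],1.08,smax=36)"
```

```text
t 0.82 pos [ 341.5 -384.5  251.8] yaw 0.6313 tilt 0.0085 q6 0.046 F [ 0.1  -0.92  0.2 ] M [-0.006 -0.051 -0.054] w 0.996
-0.008 -0.000 -0.041 33.1 -11.8 -0.6 85; 0.000 0.000 -0.041 33.6 -10.4 -0.7 85; 0.000 0.000 -0.041 34.0 -9.0 -0.7 85; 0.000 0.000 -0.041 34.3 -7.6 -0.7 85; 0.000 0.000 -0.041 34.6 -6.2 -0.7 85; 0.000 0.000 -0.041 34.8 -4.8 -0.7 85; 0.000 0.000 -0.041 35.0 -3.4 -0.7 85; 0.000 0.000 -0.041 35.1 -1.9 -0.7 85

0.000 0.000 -0.041 35.2 -0.5 -0.7 85; 0.000 0.000 -0.041 35.2 0.9 -0.7 85; 0.000 0.000 -0.041 35.1 2.4 -0.7 85
```

Call:
servo_tool(
  targets="-0.008 0 -0.041 33 -12 -0.7 85; 0 0 -0.041 33.5 -10.5 -0.7 85; 0 0 -0.041 34 -9 -0.7 85; 0 0 -0.041 34 -7.5 -0.7 85; 0 0 -0.041 34.5 -6 -0.7 85; 0 0 -0.041 35 -5 -0.7 85; 0 0 -0.041 35 -3.5 -0.7 85; 0 0 -0.041 35 -2 -0.7 85",
)

```text
time: 1.48
tool_pos: [0.5014, -0.1361, 0.2578]
tcp_rot: [2.774, 1.473, 0.002]
wrist_force: [-0.4, -1.2, 0.2]
width: 0.993
```

```bash
python3 -c "
from h import *
show(); plan([.5595,-.065,.26],1.08,smax=36)"
```

```text
t 1.48 pos [ 501.4 -136.1  257.8] yaw 0.9763 tilt 0.0015 q6 0.281 F [-0.39 -1.21  0.22] M [0.002 0.035 0.031] w 0.993
0.001 -0.001 -0.035 30.5 2.8 -0.7 85; 0.000 0.000 -0.035 30.4 3.8 -0.7 85; 0.000 0.000 -0.035 30.2 4.9 -0.7 85
```

Call:
servo_tool(
  targets="0 0 -0.035 30 3 -0.7 85; 0 0 -0.035 30 4 -0.7 85; 0 0 -0.035 24 4 -0.7 85; 0 0 0 0 0 0 60; 0 0 0 0 0 0 60",
)

```text
time: 1.9
tool_pos: [0.5593, -0.0595, 0.2587]
tcp_rot: [-2.679, -1.638, -0.003]
wrist_force: [-0.2, 0.1, 0.1]
width: 0.747
```

```bash
python3 -c "
from h import *
show(); cam('wrist','wrist1.png')"
```

```text
t 1.90 pos [559.3 -59.5 258.7] yaw 1.0973 tilt 0.0025 q6 0.321 F [-0.24  0.12  0.07] M [ 0.028  0.022 -0.056] w 0.747
```

View pics/wrist1.png

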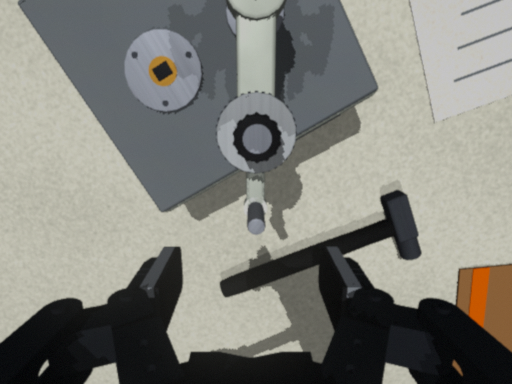

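```bash
cat >> h.py <<'E'
def wpose(c):
    T=np.eye(4);T[:3,:3]=R.from_rotvec(c['rot']).as_matrix();T[:3,3]=c['pos'];return T@c['T_tool_cam']
E
python3 - <<'E'
from h import *
c=load('wrist1.png');M=wpose(c)
for n,uv,h in [('pin',(257,226),.204),('knob',(257.5,137.5),.221),('plate',(163,70),.105),('ring',(256.5,133),.191)]: print(n,ray(c,uv,h,M).round(4))
print(proj(c,c['pos'],M))
show()
E
```

```text
pin [ 0.5612 -0.0659  0.204 ]
knob [ 0.5872 -0.0141  0.221 ]
plate [0.5384 0.0615 0.105 ]
ring [ 0.5871 -0.0142  0.191 ]
[249.84994447 257.48648377]
t 1.95 pos [559.2 -59.6 258.6] yaw 1.0965 tilt 0.0032 q6 0.321 F [ 0.39  0.14 -0.15] M [ 0.003  0.06  -0.011] w 0.705
```

```bash
python3 - <<'E'
from h import *
plan([.5607,-.0656,.175],1.095,smax=22,g=50)
E
```

```text
-0.000 -0.003 0.000 -1.2 1.0 20.9 50; 0.000 0.000 0.000 -1.2 1.0 20.9 50; 0.000 0.000 0.000 -1.2 1.0 20.9 50; 0.000 0.000 0.000 -1.2 1.0 20.9 50
```

Call:
servo_tool(
  targets="0 -0.003 0 -2.5 2 21 50; 0 0 0 -2.5 2 21 50; 0 0 0 0 0 21 50; 0 0 0 0 0 21 50; 0 0 0 0 0 0 30; 0 0 0 0 0 0 30",
)

```text
time: 2.45
tool_pos: [0.558, -0.0722, 0.1737]
tcp_rot: [2.685, 1.625, 0.0]
wrist_force: [0.1, -0.2, 0.0]
width: 0.35
```

```bash
python3 - <<'E'
from h import *
show();cam('wrist','wrist2.png')
E
```

```text
t 2.45 pos [558.  -72.2 173.7] yaw 1.0881 tilt 0.0031 q6 0.312 F [ 0.08 -0.24  0.04] M [-0.083  0.013 -0.008] w 0.350
```

View pics/wrist2.png

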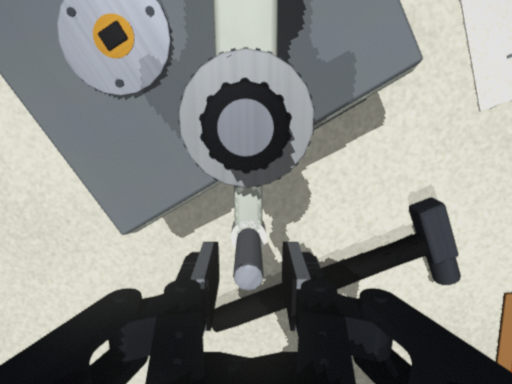

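Call:
servo_tool(
  targets="0 0 0 6.5 0 0 20; 0 0 0 0 0 0 10; 0 0 0 0 0 0 8; 0 0 0 0 0 0 8; 0 0 0 0 0 0 8",
  newtons=40,
)

```text
time: 2.92
tool_pos: [0.5611, -0.0668, 0.1754]
tcp_rot: [2.686, 1.622, 0.002]
wrist_force: [0.5, -0.3, -5.2]
width: 0.127
```

```bash
python3 - <<'E'
from h import *
show();c,s=cam('wrist','wrist3.png')
E
```

```text
t 2.92 pos [561.1 -66.8 175.4] yaw 1.0862 tilt 0.0039 q6 0.324 F [ 0.54 -0.32 -5.21] M [ 0.002 -0.064 -0.029] w 0.127
```

View pics/wrist3.png

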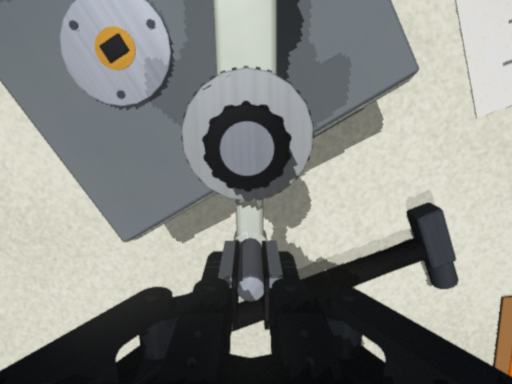

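Call:
servo_tool(
  targets="0 0 0.04 0.1 -6 0 8; 0 0 0.06 0.3 -9 0 8; 0 0 0.06 0.3 -9 0 8; 0 0 0.06 0.3 -9 0 8; 0 0 0.06 0.3 -9 0 8; 0 0 0.06 0.3 -9 0 8",
)

```text
time: 3.47
tool_pos: [0.5224, -0.0389, 0.1754]
tcp_rot: [2.921, 1.123, 0.004]
wrist_force: [1.4, -1.1, -5.3]
width: 0.12
```

```bash
cat >> h.py <<'E'
def arc():
    s,m,y=st(); v=np.array([.628,.065])-s['tool_pos'][:2]
    print('r %.1f armdir %.4f (stop ~.045) yaw %.4f'%(np.hypot(*v)*1000,np.arctan2(v[1],v[0]),y))
E
python3 -c "
from h import *
show();arc()"
```

```text
t 3.47 pos [522.4 -38.9 175.4] yaw 0.7338 tilt 0.0122 q6 0.726 F [ 1.45 -1.11 -5.29] M [-0.014  0.05   0.185] w 0.120
r 148.1 armdir 0.7773 (stop ~.045) yaw 0.7338
```

Call:
servo_tool(
  targets="0 0 0.055 0.3 -9 0 8; 0 0 0.055 0.3 -9 0 8; 0 0 0.055 0.3 -9 0 8; 0 0 0.055 0.3 -9 0 8; 0 0 0.055 0.3 -9 0 8; 0 0 0.055 0.3 -9 0 8; 0 0 0.055 0.3 -9 0 8; 0 0 0.03 0.2 -5 0 8",
)

```text
time: 4.13
tool_pos: [0.4869, 0.0184, 0.1754]
tcp_rot: [3.088, 0.463, 0.008]
wrist_force: [1.6, -1.8, -6.8]
width: 0.12
```

```bash
python3 -c "
from h import *
show();arc();s,m,y=st();print(m.round(3))"
```

```text
t 4.13 pos [486.9  18.4 175.4] yaw 0.2978 tilt 0.0197 q6 1.281 F [ 1.61 -1.79 -6.76] M [ 0.062 -0.048  0.075] w 0.120
r 148.6 armdir 0.3189 (stop ~.045) yaw 0.2978
[[ 0.956  0.293  0.008]
 [ 0.293 -0.956 -0.018]
 [ 0.002  0.02  -1.   ]]
```

Call:
servo_tool(
  targets="0.007 0 0.06 0.3 -9 0 8; 0.007 0 0.06 0.3 -9 0 8; 0.006 0 0.04 0.2 -6 0 8; 0 0 0.025 0.1 -4 0 8; 0 0 0.02 0 -3 0 8",
)

```text
time: 4.55
tool_pos: [0.4802, 0.0476, 0.1754]
tcp_rot: [3.134, 0.134, 0.006]
wrist_force: [1.4, -2.8, -6.4]
width: 0.12
```

```bash
python3 -c "
from h import *
show();arc()"
```

```text
t 4.55 pos [480.2  47.6 175.4] yaw 0.0852 tilt 0.0061 q6 1.539 F [ 1.39 -2.78 -6.43] M [-0.213 -0.137  0.188] w 0.120
r 148.8 armdir 0.1169 (stop ~.045) yaw 0.0852
```

Now creep to the stop by feel.

Call:
servo_tool(
  targets="0 0 0.01 0.1 -3 0 8; 0 0 0.01 0.1 -2.5 0 8; 0 0 0.01 0 -2 0 8",
)

```text
time: 4.8
tool_pos: [0.4795, 0.0543, 0.1754]
tcp_rot: [3.133, 0.085, 0.006]
wrist_force: [0.7, -2.8, -4.4]
width: 0.127
```

```bash
python3 -c "
from h import *
show();arc()"
```

```text
t 4.80 pos [479.5  54.3 175.4] yaw 0.0542 tilt 0.0086 q6 1.587 F [ 0.73 -2.85 -4.39] M [-0.225 -0.099  0.096] w 0.127
r 148.9 armdir 0.0718 (stop ~.045) yaw 0.0542
```

Call:
servo_tool(
  targets="0 0 0 0 -2 0 8; 0 0 0 0 -1.5 0 8",
)

```text
time: 4.97
tool_pos: [0.4793, 0.0575, 0.1754]
tcp_rot: [3.131, 0.084, 0.006]
wrist_force: [1.2, -2.8, -6.1]
width: 0.124
```

Call:
servo_tool(
  targets="0 0 0 0 -1.5 0 8; 0 0 0 0 -1.5 0 8",
)

```text
time: 5.13
tool_pos: [0.4792, 0.0588, 0.1754]
tcp_rot: [3.128, 0.084, 0.006]
wrist_force: [1.7, -13.0, -5.3]
width: 0.124
```

```bash
python3 -c "
from h import *
show();arc()"
```

```text
t 5.13 pos [479.2  58.8 175.4] yaw 0.0540 tilt 0.0133 q6 1.603 F [  1.69 -13.01  -5.34] M [-1.635 -0.125 -0.143] w 0.124
r 149.0 armdir 0.0415 (stop ~.045) yaw 0.0540
```

Call:
servo_tool(
  targets="0 0 0 0 -1.5 0 8; 0 0 0 0 -1 0 8",
)

```text
time: 5.3
tool_pos: [0.4792, 0.0586, 0.1754]
tcp_rot: [3.122, 0.085, 0.006]
wrist_force: [0.4, -6.1, -6.2]
width: 0.123
```

```bash
python3 -c "
from h import *
show();arc();cam('top','top1.png');cam('wrist','wrist4.png')"
```

```text
t 5.30 pos [479.2  58.6 175.4] yaw 0.0543 tilt 0.0187 q6 1.609 F [ 0.37 -6.05 -6.17] M [-0.403 -0.064 -0.125] w 0.123
r 149.0 armdir 0.0428 (stop ~.045) yaw 0.0543
```

View pics/wrist4.png

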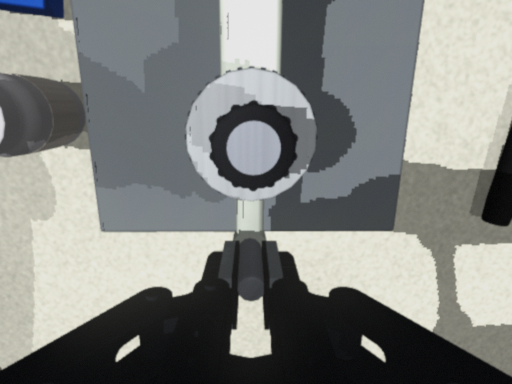

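Call:
servo_tool(
  targets="0 0 0 0 0 0 30; 0 0 0 0 0 0 30; 0 0 0 0 0 0 30; 0 0 0 0 0 -15 30; 0 0 0 0 0 -25 30; 0 0 0 0 0 -30 30; 0 0 0 0 0 -10 40",
)

```text
time: 5.98
tool_pos: [0.4791, 0.0636, 0.2597]
tcp_rot: [3.129, 0.086, 0.007]
wrist_force: [0.9, -0.2, 2.1]
width: 0.466
```

```bash
python3 - <<'E'
from h import *
show()
c,_=cam('wrist','wrist5.png'); c=load('wrist5.png');M=wpose(c)
print(proj(c,[.479,.0587,.204],M), proj(c,[.5382,.061,.221],M))
E
```

```text
t 5.98 pos [479.1  63.6 259.7] yaw 0.0547 tilt 0.0121 q6 1.608 F [ 0.92 -0.21  2.1 ] M [-0.01  -0.035  0.014] w 0.466
[255.73082835 219.58626121] [258.95877764 127.35267298]
```

View pics/wrist5.png

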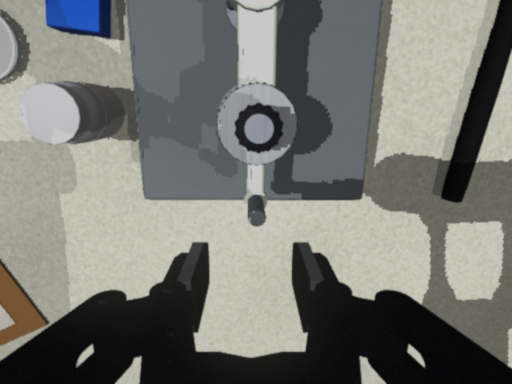

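```bash
cat > k.py <<'E'
from h import *
import sys
def knob(fn,top=False,box=None,h=.221):
    c=load(fn);g=cv2.cvtColor(c['image'],cv2.COLOR_RGB2GRAY)
    u0,v0,u1,v1=box; m=np.zeros_like(g);m[v0:v1,u0:u1]=(g[v0:v1,u0:u1]<50)*255
    cs,_=cv2.findContours(m,cv2.RETR_EXTERNAL,cv2.CHAIN_APPROX_NONE)
    k=max(cs,key=cv2.contourArea);(u,v),r=cv2.minEnclosingCircle(k)
    M=pose(c) if top else wpose(c)
    print(fn,u,v,r,ray(c,(u,v),h,M).round(4),ray(c,(u,v),.208,M).round(4))
E
python3 - <<'E'
from k import *
knob('wrist5.png',box=(228,95,290,160))
cam('top','top2.png');knob('top2.png',True,box=(240,190,300,240))
E
```

```text
wrist5.png 258.7776184082031 127.63763427734375 24.374862670898438 [0.538  0.0611 0.221 ] [0.5372 0.0606 0.208 ]
top2.png 269.5 219.88775634765625 35.150177001953125 [0.5337 0.0556 0.221 ] [0.5345 0.0559 0.208 ]
```

Call:
servo_tool(
  targets="0 0 -0.12 0 0 0 40; 0 0 -0.12 0 0 0 40; 0 0 -0.12 0 0 0 40; 0 0 -0.12 0 0 0 40; 0 0 -0.12 0 0 0 40; 0 0 -0.12 0 0 0 40; 0 0 -0.12 0 0 0 40; 0 0 -0.12 0 0 0 40",
)

```text
time: 6.75
tool_pos: [0.4741, 0.065, 0.2464]
tcp_rot: [2.713, 1.575, -0.018]
wrist_force: [-0.3, 0.6, -0.1]
width: 0.468
```

Call:
servo_tool(
  targets="0 0 -0.12 0 0 0 40; 0 0 -0.12 0 0 0 40; 0 0 -0.12 0 0 0 40; 0 0 -0.12 0 0 0 40; 0 0 -0.12 0 0 0 40; 0 0 -0.12 0 0 0 40; 0 0 0 0 0 0 40; 0 0 0 0 0 0 40",
)

```text
time: 7.42
tool_pos: [0.4665, 0.0661, 0.2308]
tcp_rot: [-1.939, -2.45, 0.038]
wrist_force: [-0.7, -0.4, 0.2]
width: 0.465
```

```bash
python3 - <<'E'
from h import *
show(); plan([.538,.0612,.26],2.18,smax=15,g=45)
E
```

```text
t 7.42 pos [466.5  66.1 230.8] yaw 1.8023 tilt 0.0296 q6 -0.137 F [-0.69 -0.36  0.16] M [-0.018 -0.028  0.004] w 0.465
-0.030 0.001 -0.063 -3.5 11.3 -5.2 45; 0.000 0.000 -0.063 -4.2 11.2 -4.9 45; 0.000 0.000 -0.063 -4.9 10.9 -4.9 45; 0.000 0.000 -0.063 -5.6 10.5 -4.9 45; 0.000 0.000 -0.063 -6.3 10.2 -4.9 45; 0.000 0.000 -0.063 -6.9 9.8 -4.9 45
```

Call:
servo_tool(
  targets="-0.03 0 -0.06 0 0 -15 45; 0 0 -0.06 0 0 -13 45; 0 0 -0.06 -5 11 -2 45; 0 0 -0.06 -5.5 10.5 -2 45; 0 0 -0.06 -6 10 -2 45; 0 0 -0.06 -7 10 -2 45; 0 0 0 0 0 0 45; 0 0 0 0 0 0 45",
)

```text
time: 8.08
tool_pos: [0.5122, 0.063, 0.2602]
tcp_rot: [-1.488, -2.758, 0.006]
wrist_force: [0.5, -0.1, -0.9]
width: 0.526
```

```bash
python3 - <<'E'
from h import *
show(); plan([.538,.0612,.26],2.18,smax=10,g=45)
E
```

```text
t 8.08 pos [512.2  63.  260.2] yaw 2.1522 tilt 0.0090 q6 -0.508 F [ 0.46 -0.13 -0.89] M [ 0.003  0.066 -0.021] w 0.526
-0.007 -0.005 -0.009 -5.2 6.9 -0.0 45; 0.000 0.000 -0.009 -5.3 6.8 0.1 45; 0.000 0.000 -0.009 -5.4 6.8 0.1 45
```

Call:
servo_tool(
  targets="-0.007 -0.005 0 -5 7 0 42; 0 0 0 -5 7 0 42; 0 0 0 -5 7 0 42; 0 0 0 0 0 0 42; 0 0 0 0 0 0 42",
)

```text
time: 8.5
tool_pos: [0.5381, 0.0621, 0.2581]
tcp_rot: [-1.501, -2.757, 0.002]
wrist_force: [0.1, 0.1, -0.4]
width: 0.495
```

```bash
python3 - <<'E'
from h import *
show(); plan([.538,.0612,.225],2.152,smax=100,g=42)
cam('wrist','wrist6.png')
E
```

```text
t 8.50 pos [538.1  62.1 258.1] yaw 2.1444 tilt 0.0028 q6 -0.505 F [ 0.08  0.14 -0.37] M [-0.041 -0.078 -0.05 ] w 0.495
-0.002 -0.001 -0.008 -0.8 -0.6 33.1 42
```

View pics/wrist6.png

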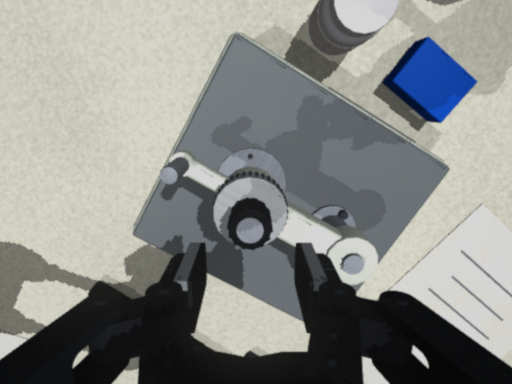

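```bash
python3 - <<'E'
from k import *
c=load('wrist6.png');M=wpose(c)
for uv in [(249.5,231),]: print(ray(c,uv,.221,M).round(4), ray(c,(168.5,174),.204,M).round(4))
print(proj(c,[.538,.0612,.221],M))
g=cv2.resize(c['image'][180:270,200:300,::-1],None,fx=6,fy=6,interpolation=cv2.INTER_CUBIC);cv2.imwrite('pics/w6z.png',g)
E
```

```text
[0.538  0.0608 0.221 ] [0.4796 0.0595 0.204 ]
[249.89596135 230.4945723 ]
```

View pics/w6z.png

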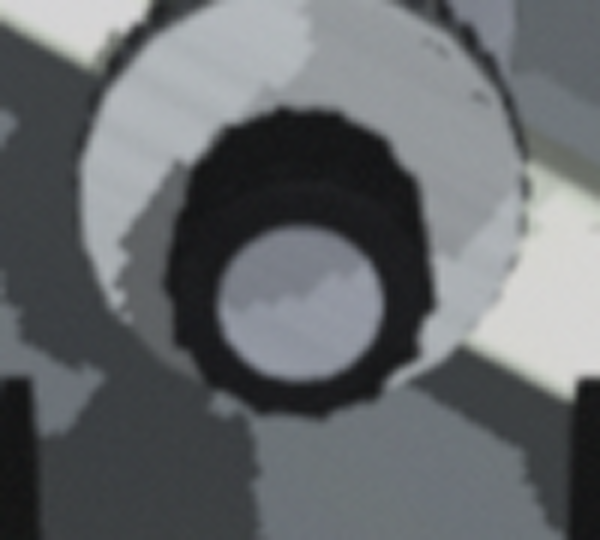

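Call:
servo_tool(
  targets="-0.002 -0.001 0 -0.8 -0.6 12 42; 0 0 0 0 0 14 42; 0 0 0 0 0 12 42; 0 0 0 0 0 8 42; 0 0 0 0 0 4 42; 0 0 0 0 0 0 42",
)

```text
time: 9.05
tool_pos: [0.5367, 0.0609, 0.2032]
tcp_rot: [-1.503, -2.758, 0.0]
wrist_force: [-0.6, 0.3, -0.7]
width: 0.491
```

```bash
python3 - <<'E'
from h import *
show(); plan([.538,.0612,.197],2.145,smax=100,g=42)
E
```

```text
t 9.05 pos [536.7  60.9 203.2] yaw 2.1439 tilt 0.0008 q6 -0.506 F [-0.63  0.33 -0.7 ] M [ 0.011  0.004 -0.006] w 0.491
-0.001 -0.000 -0.001 -0.5 1.2 6.2 42
```

Call:
servo_tool(
  targets="0 0 0 -0.5 1.2 4 42; 0 0 0 0 0 2 36; 0 0 0 0 0 0 30; 0 0 0 0 0 0 28; 0 0 0 0 0 0 28",
  newtons=30,
)

```text
time: 9.47
tool_pos: [0.5384, 0.0612, 0.1971]
tcp_rot: [-1.503, -2.758, -0.0]
wrist_force: [0.2, -0.0, 0.8]
width: 0.33
```

```bash
python3 - <<'E'
from h import *
show(); plan([.538,.0612,.197],2.145,smax=100,g=42)
cam('wrist','wrist7.png')
E
```

```text
t 9.47 pos [538.4  61.2 197.1] yaw 2.1438 tilt 0.0002 q6 -0.506 F [ 0.25 -0.05  0.85] M [-0.029  0.023 -0.016] w 0.330
-0.000 -0.000 -0.001 0.2 -0.3 0.1 42
```

View pics/wrist7.png

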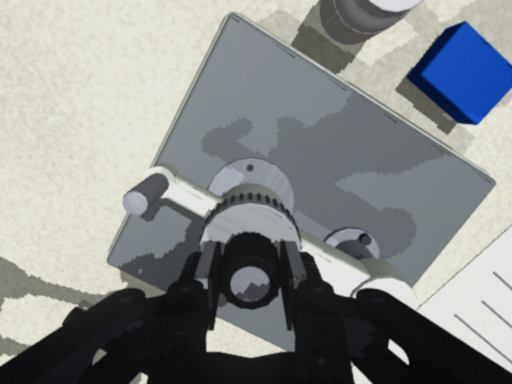

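Call:
servo_tool(
  targets="0 0 0 0 0 -1 22; 0 0 0 0 0 0 18; 0 0 0 0 0 0 18; 0 0 0 0 0 0 18; 0 0 0 0 0 0 18",
  newtons=80,
)

```text
time: 9.93
tool_pos: [0.5383, 0.0611, 0.1978]
tcp_rot: [-1.503, -2.758, 0.0]
wrist_force: [-0.2, -0.2, -0.8]
width: 0.277
```

```bash
cat >> h.py <<'E'
def log(n=1):
    s,m,y=st(); tz=m[:,2]
    print('t %.2f yaw %.4f dyaw %.4f Mz %.3f Mtool %s F %s pos %s tilt %s w %.3f q6 %.3f tq6 %.3f'%(s['time'],y,Y0-y if Y0 else 0,s['torque'][2],(m.T@s['torque']).round(3),s['wrist_force'].round(1),(s['tool_pos']*1000).round(1),tz[:2].round(4),s['width'],s['q'][5],s['joint_torque'][5]))
Y0=None
E
python3 - <<'E'
import h;h.log()
import time
E
```

```text
t 9.93 yaw 2.1438 dyaw 0.0000 Mz 0.003 Mtool [-0.073 -0.084 -0.003] F [-0.2 -0.2 -0.8] pos [538.3  61.1 197.8] tilt [-0.0002  0.    ] w 0.277 q6 -0.506 tq6 0.001
```

Call:
servo_tool(
  targets="0 0 0 0 0 0 18; 0 0 0.04 0 0 0 18; 0 0 0.04 0 0 0 18",
)

```text
time: 10.18
tool_pos: [0.5382, 0.0611, 0.1977]
tcp_rot: [-1.613, -2.696, 0.001]
wrist_force: [-1.3, -0.5, -1.0]
width: 0.278
```

```bash
sed -i 's/^Y0=None/Y0=2.1438/' h.py; python3 -c "
import h;h.log()
for i in range(3):
    h.read_camera('wrist');h.log()"
```

```text
t 10.18 yaw 2.0629 dyaw 0.0809 Mz 0.240 Mtool [-0.087 -0.077 -0.24 ] F [-1.3 -0.5 -1. ] pos [538.2  61.1 197.7] tilt [-0.0003 -0.0003] w 0.278 q6 -0.425 tq6 -0.271
t 10.23 yaw 2.0611 dyaw 0.0827 Mz 0.182 Mtool [-0.044 -0.059 -0.182] F [ 0.2 -0.3 -2.2] pos [538.2  61.1 197.8] tilt [-0.0002 -0.0003] w 0.278 q6 -0.423 tq6 0.255
t 10.28 yaw 2.0643 dyaw 0.0795 Mz 0.068 Mtool [-0.012 -0.065 -0.068] F [-0.3 -0.1 -1.5] pos [538.2  61.1 197.8] tilt [-0.0003 -0.0002] w 0.278 q6 -0.426 tq6 0.419
t 10.33 yaw 2.0652 dyaw 0.0786 Mz 0.040 Mtool [-0.078 -0.03  -0.04 ] F [ 0.2 -0.3 -1.9] pos [538.2  61.1 197.8] tilt [-0.0003 -0.0002] w 0.275 q6 -0.427 tq6 0.182
```

Call:
servo_tool(
  targets="0 0 0.05 0 0 0 18",
)

```text
time: 10.42
tool_pos: [0.5382, 0.0611, 0.1978]
tcp_rot: [-1.676, -2.657, 0.001]
wrist_force: [1.2, 0.8, -2.4]
width: 0.274
```

```bash
python3 -c "import h;h.log()" | tee -a log.txt
```

```text
t 10.42 yaw 2.0164 dyaw 0.1274 Mz 0.286 Mtool [-0.045 -0.062 -0.286] F [ 1.2  0.8 -2.4] pos [538.2  61.1 197.8] tilt [-0.0003 -0.0003] w 0.274 q6 -0.378 tq6 -0.778
```

Call:
servo_tool(
  targets="0 0 0.05 0 0 0 18",
)

```text
time: 10.5
tool_pos: [0.5382, 0.0611, 0.1978]
tcp_rot: [-1.742, -2.614, 0.001]
wrist_force: [0.7, -0.9, -1.9]
width: 0.277
```

```bash
python3 -c "import h;h.log()" | tee -a log.txt
```

```text
t 10.50 yaw 1.9658 dyaw 0.1780 Mz 0.265 Mtool [-0.045  0.023 -0.265] F [ 0.7 -0.9 -1.9] pos [538.2  61.1 197.8] tilt [-0.0004 -0.0004] w 0.277 q6 -0.327 tq6 -0.395
```

Call:
servo_tool(
  targets="0 0 0.05 0 0 0 18",
)

```text
time: 10.58
tool_pos: [0.5382, 0.0611, 0.1978]
tcp_rot: [1.808, 2.569, -0.001]
wrist_force: [-0.2, -0.2, -1.8]
width: 0.275
```

```bash
python3 -c "import h;h.log()" | tee -a log.txt
```

```text
t 10.58 yaw 1.9150 dyaw 0.2288 Mz 0.260 Mtool [-0.04  -0.018 -0.26 ] F [-0.2 -0.2 -1.8] pos [538.2  61.1 197.8] tilt [-0.0004 -0.0005] w 0.275 q6 -0.277 tq6 -0.388
```

Call:
servo_tool(
  targets="0 0 0.05 0 0 0 18",
)

```text
time: 10.67
tool_pos: [0.5381, 0.0611, 0.1978]
tcp_rot: [1.873, 2.522, -0.001]
wrist_force: [-0.3, -0.3, -2.7]
width: 0.275
```

```bash
python3 -c "import h;h.log()" | tee -a log.txt
```

```text
t 10.67 yaw 1.8642 dyaw 0.2796 Mz 0.269 Mtool [-0.093  0.022 -0.269] F [-0.3 -0.3 -2.7] pos [538.1  61.1 197.8] tilt [-0.0005 -0.0007] w 0.275 q6 -0.226 tq6 -0.373
```

Call:
servo_tool(
  targets="0 0 0.05 0 0 0 18",
)

```text
time: 10.75
tool_pos: [0.5381, 0.061, 0.1978]
tcp_rot: [1.936, 2.474, -0.002]
wrist_force: [-0.5, -0.7, -2.3]
width: 0.277
```

```bash
python3 -c "import h;h.log()" | tee -a log.txt
```

```text
t 10.75 yaw 1.8133 dyaw 0.3305 Mz 0.263 Mtool [-0.015  0.035 -0.263] F [-0.5 -0.7 -2.3] pos [538.1  61.  197.8] tilt [-0.0006 -0.0008] w 0.277 q6 -0.175 tq6 -0.371
```

Call:
servo_tool(
  targets="0 0 0.05 0 0 0 18",
)

```text
time: 10.83
tool_pos: [0.538, 0.061, 0.1977]
tcp_rot: [1.999, 2.424, -0.002]
wrist_force: [0.1, -0.5, -1.9]
width: 0.273
```

```bash
python3 -c "import h;h.log()" | tee -a log.txt
```

```text
t 10.83 yaw 1.7625 dyaw 0.3813 Mz 0.207 Mtool [ 0.007 -0.039 -0.207] F [ 0.1 -0.5 -1.9] pos [538.   61.  197.7] tilt [-0.0007 -0.001 ] w 0.273 q6 -0.124 tq6 -0.370
```

Call:
servo_tool(
  targets="0 0 0.05 0 0 0 18",
)

```text
time: 10.92
tool_pos: [0.538, 0.061, 0.1978]
tcp_rot: [2.059, 2.372, -0.002]
wrist_force: [-0.6, -0.8, -1.6]
width: 0.274
```

```bash
python3 -c "import h;h.log()" | tee -a log.txt
```

```text
t 10.92 yaw 1.7117 dyaw 0.4321 Mz 0.275 Mtool [-0.061  0.041 -0.275] F [-0.6 -0.8 -1.6] pos [538.   61.  197.8] tilt [-0.0007 -0.0011] w 0.274 q6 -0.073 tq6 -0.370
```

Call:
servo_tool(
  targets="0 0 0.05 0 0 0 18",
)

```text
time: 11.0
tool_pos: [0.538, 0.061, 0.1978]
tcp_rot: [2.119, 2.319, -0.002]
wrist_force: [-0.3, -0.9, -1.7]
width: 0.277
```

```bash
python3 -c "import h;h.log()" | tee -a log.txt
```

```text
t 11.00 yaw 1.6607 dyaw 0.4831 Mz 0.253 Mtool [-0.055 -0.008 -0.253] F [-0.3 -0.9 -1.7] pos [538.   61.  197.8] tilt [-0.0007 -0.0012] w 0.277 q6 -0.022 tq6 -0.370
```

Call:
servo_tool(
  targets="0 0 0.05 0 0 0 18",
)

```text
time: 11.08
tool_pos: [0.5379, 0.061, 0.1978]
tcp_rot: [2.177, 2.264, -0.002]
wrist_force: [0.1, 0.3, -1.7]
width: 0.279
```

```bash
python3 -c "import h;h.log()" | tee -a log.txt
```

```text
t 11.08 yaw 1.6099 dyaw 0.5339 Mz 0.251 Mtool [-0.097 -0.002 -0.251] F [ 0.1  0.3 -1.7] pos [537.9  61.  197.8] tilt [-0.0008 -0.0014] w 0.279 q6 0.029 tq6 -0.370
```

Call:
servo_tool(
  targets="0 0 0.05 0 0 0 18",
)

```text
time: 11.17
tool_pos: [0.5379, 0.061, 0.1978]
tcp_rot: [2.234, 2.208, -0.003]
wrist_force: [0.4, -1.5, -1.3]
width: 0.277
```

```bash
python3 -c "import h;h.log()" | tee -a log.txt
```

```text
t 11.17 yaw 1.5591 dyaw 0.5847 Mz 0.299 Mtool [-0.081  0.036 -0.299] F [ 0.4 -1.5 -1.3] pos [537.9  61.  197.8] tilt [-0.0009 -0.0015] w 0.277 q6 0.080 tq6 -0.370
```

Call:
servo_tool(
  targets="0 0 0.05 0 0 0 18",
)

```text
time: 11.25
tool_pos: [0.5379, 0.061, 0.1978]
tcp_rot: [2.289, 2.15, -0.003]
wrist_force: [0.3, -0.5, -1.3]
width: 0.278
```

```bash
python3 -c "import h;h.log()" | tee -a log.txt
```

```text
t 11.25 yaw 1.5082 dyaw 0.6356 Mz 0.263 Mtool [-0.068 -0.005 -0.263] F [ 0.3 -0.5 -1.3] pos [537.9  61.  197.8] tilt [-0.0009 -0.0016] w 0.278 q6 0.131 tq6 -0.370
```

Call:
servo_tool(
  targets="0 0 0.05 0 0 0 18",
)

```text
time: 11.33
tool_pos: [0.5378, 0.061, 0.1978]
tcp_rot: [2.343, 2.092, -0.003]
wrist_force: [-0.4, 0.4, -2.6]
width: 0.275
```

```bash
python3 -c "import h;h.log()" | tee -a log.txt
```

```text
t 11.33 yaw 1.4574 dyaw 0.6864 Mz 0.234 Mtool [-0.061  0.018 -0.234] F [-0.4  0.4 -2.6] pos [537.8  61.  197.8] tilt [-0.001  -0.0018] w 0.275 q6 0.182 tq6 -0.370
```

Call:
servo_tool(
  targets="0 0 0.05 0 0 0 18",
)

```text
time: 11.42
tool_pos: [0.5378, 0.061, 0.1978]
tcp_rot: [2.396, 2.031, -0.003]
wrist_force: [0.1, -0.1, -1.2]
width: 0.275
```

```bash
python3 -c "import h;h.log()" | tee -a log.txt
```

```text
t 11.42 yaw 1.4065 dyaw 0.7373 Mz 0.234 Mtool [-0.088  0.049 -0.234] F [ 0.1 -0.1 -1.2] pos [537.8  61.  197.8] tilt [-0.0011 -0.0018] w 0.275 q6 0.233 tq6 -0.370
```

Call:
servo_tool(
  targets="0 0 0.05 0 0 0 18",
)

```text
time: 11.5
tool_pos: [0.5377, 0.061, 0.1978]
tcp_rot: [2.446, 1.97, -0.003]
wrist_force: [0.1, 0.2, -1.8]
width: 0.278
```

```bash
python3 -c "import h;h.log()" | tee -a log.txt
```

```text
t 11.50 yaw 1.3557 dyaw 0.7881 Mz 0.294 Mtool [-0.082 -0.026 -0.294] F [ 0.1  0.2 -1.8] pos [537.7  61.  197.8] tilt [-0.0011 -0.0019] w 0.278 q6 0.284 tq6 -0.370
```

Call:
servo_tool(
  targets="0 0 0.05 0 0 0 18",
)

```text
time: 11.58
tool_pos: [0.5377, 0.061, 0.1978]
tcp_rot: [2.496, 1.907, -0.003]
wrist_force: [-0.2, -0.1, -2.3]
width: 0.278
```

```bash
python3 -c "import h;h.log()" | tee -a log.txt
```

```text
t 11.58 yaw 1.3049 dyaw 0.8389 Mz 0.233 Mtool [-0.021 -0.027 -0.233] F [-0.2 -0.1 -2.3] pos [537.7  61.  197.8] tilt [-0.0012 -0.002 ] w 0.278 q6 0.335 tq6 -0.370
```

Call:
servo_tool(
  targets="0 0 0.05 0 0 0 18",
)

```text
time: 11.67
tool_pos: [0.5377, 0.061, 0.1978]
tcp_rot: [2.543, 1.843, -0.004]
wrist_force: [0.1, -0.2, -1.2]
width: 0.269
```

```bash
python3 -c "import h;h.log()" | tee -a log.txt
```

```text
t 11.67 yaw 1.2540 dyaw 0.8898 Mz 0.285 Mtool [-0.055 -0.03  -0.285] F [ 0.1 -0.2 -1.2] pos [537.7  61.  197.8] tilt [-0.0012 -0.0021] w 0.269 q6 0.386 tq6 -0.370
```

Call:
servo_tool(
  targets="0 0 0.05 0 0 0 18",
)

```text
time: 11.75
tool_pos: [0.5376, 0.061, 0.1978]
tcp_rot: [2.589, 1.777, -0.004]
wrist_force: [-0.2, -0.5, -2.6]
width: 0.276
```

```bash
python3 -c "import h;h.log();h.cam('wrist','wrist8.png');h.log()" | tee -a log.txt
```

```text
t 11.75 yaw 1.2031 dyaw 0.9407 Mz 0.232 Mtool [-0.072  0.021 -0.232] F [-0.2 -0.5 -2.6] pos [537.6  61.  197.8] tilt [-0.0013 -0.0022] w 0.276 q6 0.437 tq6 -0.370
t 11.80 yaw 1.2008 dyaw 0.9430 Mz 0.090 Mtool [-0.042  0.046 -0.09 ] F [-0.2 -0.  -1.4] pos [537.6  61.  197.8] tilt [-0.0013 -0.0022] w 0.277 q6 0.439 tq6 0.268
```

View pics/wrist8.png

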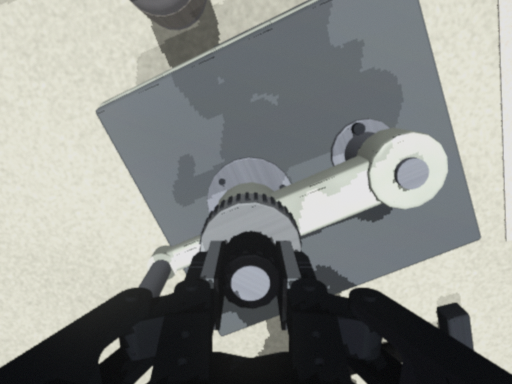

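Call:
servo_tool(
  targets="0 0 0.05 0 0 0 18",
)

```text
time: 11.88
tool_pos: [0.5376, 0.061, 0.1978]
tcp_rot: [2.633, 1.711, -0.004]
wrist_force: [0.3, 0.2, -2.8]
width: 0.277
```

```bash
python3 -c "import h;h.log()" | tee -a log.txt
```

```text
t 11.88 yaw 1.1524 dyaw 0.9914 Mz 0.324 Mtool [-0.063 -0.007 -0.324] F [ 0.3  0.2 -2.8] pos [537.6  61.  197.8] tilt [-0.0014 -0.0023] w 0.277 q6 0.488 tq6 -0.716
```

Call:
servo_tool(
  targets="0 0 0.05 0 0 0 18",
)

```text
time: 11.97
tool_pos: [0.5375, 0.061, 0.1977]
tcp_rot: [2.675, 1.645, -0.004]
wrist_force: [0.1, -0.5, -2.3]
width: 0.277
```

```bash
python3 -c "import h;h.log()" | tee -a log.txt
```

```text
t 11.97 yaw 1.1025 dyaw 1.0413 Mz 0.283 Mtool [-0.002  0.067 -0.283] F [ 0.1 -0.5 -2.3] pos [537.5  61.  197.7] tilt [-0.0015 -0.0024] w 0.277 q6 0.538 tq6 -0.341
```

Call:
servo_tool(
  targets="0 0 0.05 0 0 0 18",
)

```text
time: 12.05
tool_pos: [0.5375, 0.061, 0.1978]
tcp_rot: [2.715, 1.577, -0.004]
wrist_force: [-0.7, 0.4, -1.6]
width: 0.271
```

```bash
python3 -c "import h;h.log()" | tee -a log.txt
```

```text
t 12.05 yaw 1.0526 dyaw 1.0912 Mz 0.296 Mtool [-0.054  0.021 -0.296] F [-0.7  0.4 -1.6] pos [537.5  61.  197.8] tilt [-0.0016 -0.0025] w 0.271 q6 0.588 tq6 -0.371
```

Call:
servo_tool(
  targets="0 0 0.05 0 0 0 18",
)

```text
time: 12.13
tool_pos: [0.5374, 0.0611, 0.1978]
tcp_rot: [2.754, 1.509, -0.004]
wrist_force: [-0.5, -0.1, -1.5]
width: 0.279
```

```bash
python3 -c "import h;h.log()" | tee -a log.txt
```

```text
t 12.13 yaw 1.0027 dyaw 1.1411 Mz 0.255 Mtool [-0.037  0.102 -0.255] F [-0.5 -0.1 -1.5] pos [537.4  61.1 197.8] tilt [-0.0016 -0.0025] w 0.279 q6 0.638 tq6 -0.358
```

Call:
servo_tool(
  targets="0 0 0.05 0 0 0 18",
)

```text
time: 12.22
tool_pos: [0.5374, 0.0611, 0.1978]
tcp_rot: [2.79, 1.44, -0.004]
wrist_force: [0.1, -0.2, -1.6]
width: 0.276
```

```bash
python3 -c "import h;h.log()" | tee -a log.txt
```

```text
t 12.22 yaw 0.9527 dyaw 1.1911 Mz 0.309 Mtool [-0.01   0.027 -0.309] F [ 0.1 -0.2 -1.6] pos [537.4  61.1 197.8] tilt [-0.0017 -0.0026] w 0.276 q6 0.688 tq6 -0.349
```

Call:
servo_tool(
  targets="0 0 0.05 0 0 0 18",
)

```text
time: 12.3
tool_pos: [0.5374, 0.0611, 0.1979]
tcp_rot: [2.825, 1.37, -0.004]
wrist_force: [0.2, -0.4, -1.1]
width: 0.273
```

```bash
python3 -c "import h;h.log()" | tee -a log.txt
```

```text
t 12.30 yaw 0.9028 dyaw 1.2410 Mz 0.293 Mtool [-0.039  0.013 -0.293] F [ 0.2 -0.4 -1.1] pos [537.4  61.1 197.9] tilt [-0.0017 -0.0026] w 0.273 q6 0.738 tq6 -0.339
```

Call:
servo_tool(
  targets="0 0 0.05 0 0 0 18",
)

```text
time: 12.38
tool_pos: [0.5373, 0.0611, 0.1979]
tcp_rot: [2.859, 1.299, -0.004]
wrist_force: [0.1, 0.3, -1.8]
width: 0.276
```

```bash
python3 -c "import h;h.log()" | tee -a log.txt
```

```text
t 12.38 yaw 0.8529 dyaw 1.2909 Mz 0.292 Mtool [-0.021 -0.006 -0.292] F [ 0.1  0.3 -1.8] pos [537.3  61.1 197.9] tilt [-0.0018 -0.0027] w 0.276 q6 0.788 tq6 -0.330
```

Call:
servo_tool(
  targets="0 0 0.05 0 0 0 18",
)

```text
time: 12.47
tool_pos: [0.5373, 0.0612, 0.1979]
tcp_rot: [2.89, 1.227, -0.004]
wrist_force: [-0.6, 0.3, -2.4]
width: 0.274
```

```bash
python3 -c "import h;h.log()" | tee -a log.txt
```

```text
t 12.47 yaw 0.8031 dyaw 1.3407 Mz 0.285 Mtool [-0.012  0.042 -0.284] F [-0.6  0.3 -2.4] pos [537.3  61.2 197.9] tilt [-0.0018 -0.0027] w 0.274 q6 0.838 tq6 -0.320
```

Call:
servo_tool(
  targets="0 0 0.05 0 0 0 18",
)

```text
time: 12.55
tool_pos: [0.5373, 0.0612, 0.198]
tcp_rot: [2.92, 1.155, -0.004]
wrist_force: [0.1, 0.4, -2.1]
width: 0.271
```

```bash
python3 -c "import h;h.log()" | tee -a log.txt
```

```text
t 12.55 yaw 0.7532 dyaw 1.3906 Mz 0.310 Mtool [ 0.008  0.061 -0.31 ] F [ 0.1  0.4 -2.1] pos [537.3  61.2 198. ] tilt [-0.0018 -0.0027] w 0.271 q6 0.888 tq6 -0.311
```

Call:
servo_tool(
  targets="0 0 0.05 0 0 0 18",
)

```text
time: 12.63
tool_pos: [0.5372, 0.0613, 0.198]
tcp_rot: [2.947, 1.082, -0.004]
wrist_force: [-0.3, 0.3, -1.7]
width: 0.275
```

```bash
python3 -c "import h;h.log()" | tee -a log.txt
```

```text
t 12.63 yaw 0.7034 dyaw 1.4404 Mz 0.405 Mtool [-0.011  0.063 -0.405] F [-0.3  0.3 -1.7] pos [537.2  61.3 198. ] tilt [-0.0019 -0.0028] w 0.275 q6 0.938 tq6 -0.302
```

Call:
servo_tool(
  targets="0 0 0.05 0 0 0 18",
)

```text
time: 12.72
tool_pos: [0.5372, 0.0613, 0.1981]
tcp_rot: [2.973, 1.008, -0.004]
wrist_force: [0.0, -0.6, -2.5]
width: 0.275
```

```bash
python3 -c "import h;h.log()" | tee -a log.txt
```

```text
t 12.72 yaw 0.6536 dyaw 1.4902 Mz 0.380 Mtool [ 0.008  0.073 -0.38 ] F [ 0.  -0.6 -2.5] pos [537.2  61.3 198.1] tilt [-0.002  -0.0029] w 0.275 q6 0.988 tq6 -0.293
```

Call:
servo_tool(
  targets="0 0 0.05 0 0 0 18",
)

```text
time: 12.8
tool_pos: [0.5372, 0.0613, 0.1981]
tcp_rot: [2.997, 0.934, -0.004]
wrist_force: [-0.2, 0.0, -1.7]
width: 0.276
```

```bash
python3 -c "import h;h.log()" | tee -a log.txt
```

```text
t 12.80 yaw 0.6038 dyaw 1.5400 Mz 0.398 Mtool [-0.009  0.033 -0.398] F [-0.2  0.  -1.7] pos [537.2  61.3 198.1] tilt [-0.002  -0.0029] w 0.276 q6 1.037 tq6 -0.284
```

Call:
servo_tool(
  targets="0 0 0.05 0 0 0 18",
)

```text
time: 12.88
tool_pos: [0.5371, 0.0613, 0.1981]
tcp_rot: [3.02, 0.859, -0.004]
wrist_force: [0.6, 0.5, -2.3]
width: 0.273
```

```bash
python3 -c "import h;h.log()" | tee -a log.txt
```

```text
t 12.88 yaw 0.5541 dyaw 1.5897 Mz 0.325 Mtool [ 0.033  0.015 -0.325] F [ 0.6  0.5 -2.3] pos [537.1  61.3 198.1] tilt [-0.002  -0.0029] w 0.273 q6 1.087 tq6 -0.274
```

Call:
servo_tool(
  targets="0 0 0.05 0 0 0 18",
)

```text
time: 12.97
tool_pos: [0.5371, 0.0614, 0.1982]
tcp_rot: [3.04, 0.783, -0.004]
wrist_force: [0.7, -0.6, -2.2]
width: 0.276
```

```bash
python3 -c "import h;h.log()" | tee -a log.txt
python3 - <<'E'
import re,numpy as np
from scipy.optimize import curve_fit
d=[list(map(float,re.search(r'dyaw (\S+) Mz (\S+)',l).groups())) for l in open('log.txt')]
d=np.array([r for i,r in enumerate(d)]);d=np.delete(d,[0]+[i for i in range(len(d)) if d[i,1]<.15],0)
a,m=d.T
for s in (.18,.2):
    f=lambda x,b,t:b+s*np.maximum(0,x-t)
    p,c=curve_fit(f,a,m,[.26,1.]);print(s,p,np.sqrt(np.diag(c)),np.std(m-f(a,*p)))
f=lambda x,b,t,s:b+s*np.maximum(0,x-t)
p,c=curve_fit(f,a,m,[.26,1.,.2]);print(p,np.sqrt(np.diag(c)))
E
```

```text
t 12.97 yaw 0.5044 dyaw 1.6394 Mz 0.366 Mtool [-0.008  0.093 -0.366] F [ 0.7 -0.6 -2.2] pos [537.1  61.4 198.2] tilt [-0.002 -0.003] w 0.276 q6 1.137 tq6 -0.265
0.18 [0.26123529 0.99830206] [0.0074305  0.06270964] 0.02959788805328993
0.2 [0.26123529 1.03253032] [0.00744562 0.05655351] 0.02965810744458537
[0.26123529 1.00589283 0.18408238] [0.00756576 0.10493283 0.04638588]
```

Call:
servo_tool(
  targets="0 0 0.05 0 0 0 18",
)

```text
time: 13.05
tool_pos: [0.5371, 0.0614, 0.1982]
tcp_rot: [3.058, 0.708, -0.004]
wrist_force: [-0.5, 0.6, -1.6]
width: 0.275
```

```bash
python3 -c "import h;h.log()" | tee -a log.txt
```

```text
t 13.05 yaw 0.4547 dyaw 1.6891 Mz 0.374 Mtool [ 0.037  0.086 -0.374] F [-0.5  0.6 -1.6] pos [537.1  61.4 198.2] tilt [-0.0021 -0.0031] w 0.275 q6 1.187 tq6 -0.256
```

Call:
servo_tool(
  targets="0 0 0.05 0 0 0 18",
)

```text
time: 13.13
tool_pos: [0.5371, 0.0615, 0.1983]
tcp_rot: [3.075, 0.631, -0.004]
wrist_force: [-0.2, -0.8, -1.8]
width: 0.275
```

```bash
python3 -c "import h;h.log()" | tee -a log.txt
```

```text
t 13.13 yaw 0.4051 dyaw 1.7387 Mz 0.350 Mtool [ 0.017  0.044 -0.35 ] F [-0.2 -0.8 -1.8] pos [537.1  61.5 198.3] tilt [-0.0021 -0.0031] w 0.275 q6 1.237 tq6 -0.247
```

Call:
servo_tool(
  targets="0 0 0.05 0 0 0 18",
)

```text
time: 13.22
tool_pos: [0.5371, 0.0615, 0.1983]
tcp_rot: [3.089, 0.555, -0.004]
wrist_force: [-0.1, -0.6, -2.7]
width: 0.276
```

```bash
python3 -c "import h;h.log()" | tee -a log.txt
cat > fit.py <<'E'
import re,numpy as np
from scipy.optimize import curve_fit
d=[list(map(float,re.search(r'dyaw (\S+) Mz (\S+)',l).groups())) for l in open('log.txt')]
d=np.array([r for i,r in enumerate(d)]);d=np.delete(d,[0]+[i for i in range(len(d)) if d[i,1]<.15],0)
a,m=d.T
for s in (.18,.2):
    f=lambda x,b,t:b+s*np.maximum(0,x-t)
    p,c=curve_fit(f,a,m,[.26,1.]);print(s,p,np.sqrt(np.diag(c)),np.std(m-f(a,*p)))
f=lambda x,b,t,s:b+s*np.maximum(0,x-t)
p,c=curve_fit(f,a,m,[.26,1.,.2]);print(p,np.sqrt(np.diag(c)))
E
python3 fit.py
```

```text
t 13.22 yaw 0.3554 dyaw 1.7884 Mz 0.424 Mtool [ 0.039  0.101 -0.423] F [-0.1 -0.6 -2.7] pos [537.1  61.5 198.3] tilt [-0.0021 -0.0033] w 0.276 q6 1.287 tq6 -0.238
0.18 [0.26123529 1.01064191] [0.00738469 0.05891919] 0.029510774401455803
0.2 [0.26244444 1.06505556] [0.0072396  0.05369032] 0.029769720725157503
[0.25714286 0.8786756  0.14825059] [0.00816142 0.10789355 0.02564622]
```

Call:
servo_tool(
  targets="0 0 0.05 0 0 0 18",
)

```text
time: 13.3
tool_pos: [0.5371, 0.0615, 0.1984]
tcp_rot: [3.102, 0.478, -0.004]
wrist_force: [1.0, 0.3, -2.2]
width: 0.276
```

```bash
python3 -c "import h;h.log()" | tee -a log.txt; python3 fit.py; python3 -c "
import h;h.cam('wrist','wrist9.png');h.log();h.cam('scene','scene9.png');h.log()"
```

```text
t 13.30 yaw 0.3057 dyaw 1.8381 Mz 0.446 Mtool [ 0.049  0.074 -0.446] F [ 1.   0.3 -2.2] pos [537.1  61.5 198.4] tilt [-0.002  -0.0033] w 0.276 q6 1.336 tq6 -0.229
0.18 [0.26123529 0.99893529] [0.00741954 0.05829342] 0.02967816629446766
0.2 [0.26244444 1.05600972] [0.00722065 0.05262905] 0.029719936438280366
[0.26123529 1.01346577 0.18613034] [0.00753347 0.09102763 0.03087847]
t 13.35 yaw 0.3034 dyaw 1.8404 Mz 0.285 Mtool [ 0.033  0.04  -0.285] F [ 1.5  0.5 -1.6] pos [537.1  61.6 198.3] tilt [-0.0021 -0.0033] w 0.279 q6 1.339 tq6 0.406
t 13.40 yaw 0.3072 dyaw 1.8366 Mz 0.234 Mtool [-0.052  0.036 -0.234] F [ 0.3  0.9 -1.1] pos [537.1  61.6 198.3] tilt [-0.0021 -0.0033] w 0.277 q6 1.335 tq6 0.604
```

View pics/wrist9.png

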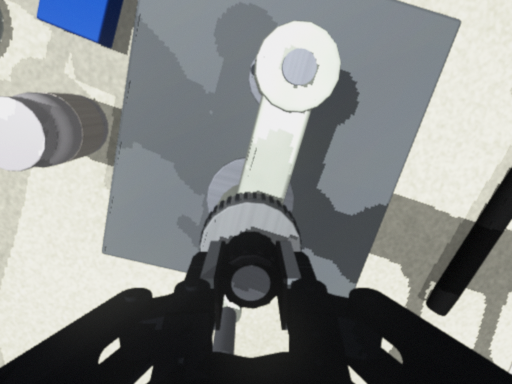

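Call:
servo_tool(
  targets="0 0 0 0 0 0 42; 0 0 0 0 0 0 42; 0 0 0 0 0 0 42; 0 0 0 0 0 0 42",
)

```text
time: 13.73
tool_pos: [0.5377, 0.0617, 0.1994]
tcp_rot: [3.101, 0.489, -0.001]
wrist_force: [0.4, 0.5, -0.0]
width: 0.488
```

```bash
python3 -c "
import h;h.log();h.cam('wrist','wrist10.png')"
```

```text
t 13.73 yaw 0.3129 dyaw 1.8309 Mz 0.084 Mtool [ 0.044 -0.024 -0.084] F [ 0.4  0.5 -0. ] pos [537.7  61.7 199.4] tilt [-0.0005 -0.0027] w 0.488 q6 1.329 tq6 0.001
```

View pics/wrist10.png

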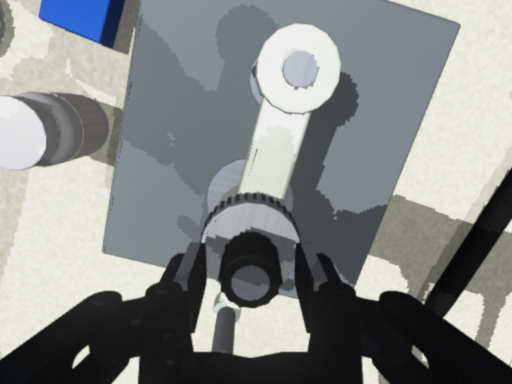

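Call:
servo_tool(
  targets="0 0 0 0 0 -10 42; 0 0 0 0 0 -20 42; 0 0 0 0 0 -25 42; 0 0 0 0 0 -25 42; 0 0 0 0 0 -20 42; 0 0 0 0 0 0 42; 0 0 0 0 0 0 42",
)

```text
time: 14.37
tool_pos: [0.5373, 0.0618, 0.3072]
tcp_rot: [3.1, 0.491, -0.001]
wrist_force: [-0.3, -0.0, -0.4]
width: 0.488
```

```bash
python3 - <<'E'
from h import *
log();cam('wrist','wrist11.png');cam('scene','scene11.png')
c=load('wrist11.png');M=wpose(c)
print(proj(c,[.538,.0612,.221],M),proj(c,[.4795,.0587,.204],M))
a=cv2.imread('pics/scene11.png')[140:270,190:330]
cv2.imwrite('pics/sc11z.png',cv2.resize(a,None,fx=4.5,fy=4.5,interpolation=cv2.INTER_CUBIC))
E
```

```text
t 14.37 yaw 0.3142 dyaw 1.8296 Mz -0.005 Mtool [0.013 0.013 0.005] F [-0.3 -0.  -0.4] pos [537.3  61.8 307.2] tilt [-0.0005 -0.0026] w 0.488 q6 1.327 tq6 0.001
[250.22900017 203.58321209] [231.18482184 262.40050891]
```

View pics/wrist11.png

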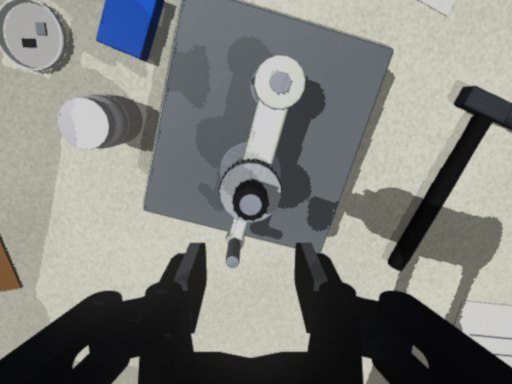

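View pics/sc11z.png

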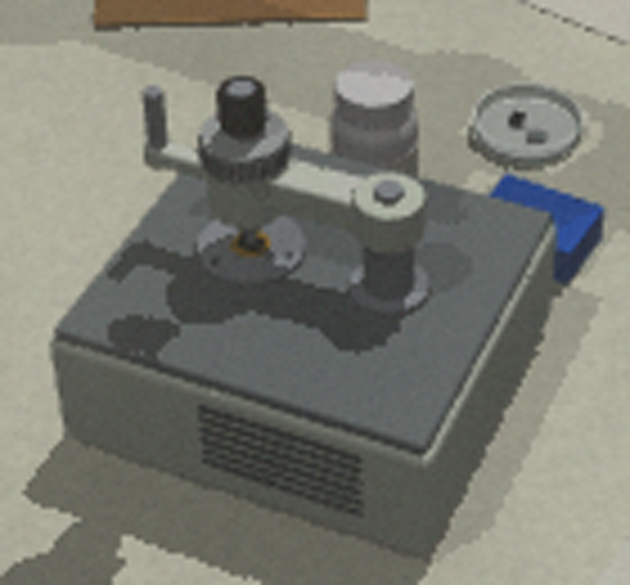

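```bash
python3 -c "
from h import *
print(finish_job())"
```

```text
the job is handed in; nothing more can be done
None
```

I swung the press arm by its grip pin until it met its stop, screwed the inner knob down, let go and handed the job in at about 14.5 s. I estimate the tip now holds the fragment with about 50 N; nothing measures that force directly.

**Swing:** at the stop the pin stopped moving while the side force rose to 13 N. After release, the wrist picture still shows the knob and pin where they should be with the arm at its stop.

**Knob turn:** I turned the knob about 1.84 rad clockwise in one grip, with the fingertips 6 to 8 mm above the height ring. The turning moment rose from 0.26 N m before the touch to between 0.42 and 0.45 N m at the end; about 0.41 N m was expected for 50 N.

**Touch point:** this is the uncertain part, because the estimates disagree a little:
- The moment fit puts the touch at 1.00 to 1.06 rad, give or take 0.06.
- The step sizes suggest 0.95 to 1.03 rad.
- The joint 6 torque suggests up to 1.08 rad.

Together these give a pressure of about 45 to 53 N, well under 80 N.

**Last checks:**
- The gripper was open and about 85 mm above the knob, with wrist force near zero.
- The last pictures show the jar, carton, dish and hammer apparently where they were.
- I could not confirm the ring's angle from the pictures; I kept the fingers clear of it throughout.

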